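# Clip the yeast counting chamber onto the microscope stage

## Task

Get the yeast count ready: pull the microscope's spring clip up by its knob, lay the counting chamber on the stage and slide it between the guides, beneath the raised clip, until it is fully home against the end stop. Then lower the clip so that its blade holds the chamber with a light, springy pressure (about 3 to 5 N). It is glass: never press or knock it hard, and leave the other things on the table where they are.

Things in the scene. Friction and masses are not known exactly. Their poses are not given: they have to be found in the camera images.
- chamber_mid (a point): Counting chamber: flat glass plate 75 x 33 x 5 mm (x, y, z) with two cross grooves and a cover glass on its middle; at the start it lies flat on a white prep board (170 x 200 x 10 mm). The point is its centre, half-way up (2.5 mm above its underside); x runs along its length, z up. Either way round will do.
- chamber: The same glass chamber; origin at the centre of its underside.
- seat (a point): Point on the upper surface of the microscope's stage (54 mm above the table) below the centre of the chamber when that is fully home: chamber_mid is then 2.5 mm above it. x is the direction in which the chamber slides in, y across the guides, z up. The face of the end stop is 37.5 mm ahead (+x). On the near side the stage is flat and bare for 92 mm.
- stage: Fixed aluminium stage plate; origin and axes as the seat point. Two guide strips 3 mm high, 5 mm wide, 35 mm apart (1 mm play each side of the chamber) run from 15 to 37.5 mm ahead of it (+x); before them, from 15 back to 2 mm, mouths flare to 43 mm. End stop 3 mm high. The microscope's column and head stand 130 mm or more beyond the stop, clear of the work.
- spring_clip: The whole steel spring clip: collar, stem with knob, and blade. Origin on the stage surface, on the stem's axis, 62.5 mm ahead (+x) of the seat point; axes as the stage. The 12 mm wide blade runs back (-x) from the stem, below the knob; its rounded foot, with a small turned-up lip, lies 43 mm from the stem's axis, so 18 mm from the far end of a seated chamber.
- clip_knob (a point): Centre of the flat top of the clip's upright round knob, 16 mm in diameter and 16 mm high, fixed to the stem; 25 mm above the stage when the clip is all the way down. Below the knob, 4 to 9 mm above the stage, is a bracket 20 x 12 mm (x, y).
- clip (a joint): Height of the stem in m: 0 down, 0.012 fully up. A friction fit: slides at 7 N either way, stays where left. At 0 the foot is 0 to 2.5 mm above the bare stage: the blade is bent differently each time, so where it meets the glass must be felt. From there the blade springs at 5 N per mm of stem travel: pushing the knob takes 7 N plus the blade's force on the glass.
Things that resemble listed ones, but are neither listed nor needed, are in the scene too. Of the things like the chamber, leave any that is purple; of the rest the larger one is meant.

How it is judged:
On the way, in this order (a step that is already met when the one before it is completed fails the run):
1. the clip is pulled up, at least 7 mm (value of joint clip above 0.007 m), for 0.2 s.
2. the chamber lies flat on the stage, home against the end stop (within 1.5 mm), beneath the still raised clip (x of chamber_mid in the frame of seat between -0.0015 and 0.0015 m and y of chamber_mid in the frame of seat between -0.002 and 0.002 m and z of chamber_mid in the frame of seat below 0.004 m and value of joint clip above 0.006 m), for 0.2 s.
At the end, for the whole second after the job is handed in: The chamber lies flat on the stage between the guides, at rest, within 1.5 mm of fully home against the end stop, and the clip's blade bears on it with 1.5 to 6.5 N (x of chamber_mid in the frame of seat between -0.0015 and 0.0015 m and y of chamber_mid in the frame of seat between -0.002 and 0.002 m and z of chamber_mid in the frame of seat below 0.0035 m and contact force between spring_clip and chamber between 1.5 and 6.5 N and linear speed of chamber below 0.01 m/s); the robot touches nothing.
It fails at once if the clip presses or is pushed against the glass with more than 9 N (contact force between spring_clip and chamber above 9 N).
It fails at once if the glass is pressed or knocked against the stage, its guides or the stop with more than 30 N (contact force between stage and chamber above 30 N).
It fails at once if another thing on the table is moved by more than 20 mm (distance of any of pint, sample, syrup, tin, tally, covers, beer_mats, taster from where it was at the start of the episode above 0.02 m).
It also fails if it takes over 67 s, if anything falls off the work surface, if the arm or the gripper's body presses on something with over 40 N, if the wrist force passes 120 N, or if a joint passes its speed limit or range.

## Robot

A 6-joint arm with a two-finger parallel gripper is mounted at the origin on the work surface. World frame = base frame: x ahead of the robot, y to its left, z up, the work surface at z = 0. Lengths are in m, angles in rad, forces in N, time in s.
With the tool pointing down it reaches from about 0.275 to 0.75 m from the base axis. Payload 10.2 kg.
Tool frame: the origin (TCP) lies midway between the tips of the shut fingers; the grasp point (between the pads) lies 19 mm behind it; z points along the fingers, y is the direction in which the jaws open and shut (so a half turn about z gives the same grasp; the last joint's range is limited). The gripper opens to 85 mm and grips with 20 to 120 N. Pads are 22 mm wide; open, the fingers measure 114 mm over their backs; the gripper's body (76 mm by 85 mm) begins 54 mm behind the grasp point. The pads swing forward as they close: fully open they stand 13 mm farther back than shut.
Start: joints at [-1.334, 0.313, 1.498, -0, 1.331, -0.223], TCP at [0.233, -0.47, 0.231] pointing down, gripper open.
Joint ranges: [-2.94, 2.94], [-0.97, 2.17], [0.19, 2.56], [-1.23, 4.37], [0.02, 3.11], [-2.88, 2.88]. Speed limits (rad/s): [2.39, 2.39, 3.01, 3.14, 3.14, 3.14].

## Interface

Orientations are given as a 3x3 rotation matrix whose columns are the frame's x, y, z axes.
In Python, from bench import robot gives the robot as it stands.
- The arm moves only by the tool servo_tool, never from a script. Its argument "moves" is one flat list of numbers, 5 for each row, row after row: the finger opening in cm, from 0 to 8.54, then the shift along the tool's x, y, z in cm, then the turn about the tool's z in rad. A call has exactly 8 rows; each row shifts and turns the commanded pose from where the row before left it, along the tool's axes as they then stand; what a row does not reach is not made up. A row lasts 1/8 s, in which the tool goes at most 62.5 mm and 10.7 degrees, less where a joint would pass 70% of its speed; a pose out of reach is approached as far as the arm can. A call with a gripper value outside its range is refused whole. The fingers move at their own pace and stop on an object; "force" is the grip in N (left out, the last holds). Time passes only in rows, so rows that do not move let the fingers close, or fill a call up. It gives the time, the measured TCP pose, the force and the opening at its end, in the units of the state.
- robot.state(): the state, without advancing time (a new reading comes with each control period).
- robot.camera(name): name is "scene" or "side" or "wrist"; returns a dict with "img" (480x640x3 uint8, red, green, blue), "range_z" (480x640 float32, m along the optical axis (not along the pixel's ray), 0 where there is no reading), "fx", "fy", "cx", "cy" (pixels), "rvec" (rotation vector, rad) and "tvec" (3), from world to camera coordinates, as OpenCV has them. Camera axes: x right, y down, z forward; pixel columns grow to the right and rows downward; lengths in m; the calibration is good to about 2 mm. A picture is of the moment at which its call begins.
- robot.hand_in(): hands the job in, once; it reports no verdict.
The state is a dict: "t": time; "joint_pos": joint angles; "qd": joint speeds; "tau": joint torques, N m; "tool_pos": TCP position; "eef_rot": TCP orientation; "force": force on the tool from outside, world axes, zero at the start; "torque": the same for the moment, N m; "opening": finger opening in m.
Only numpy, scipy, OpenCV 4.12 (cv2) and the standard library are available. Lean on these libraries where they do the work, as an engineer would, in place of code of your own. Each camera call takes 0.05 s, during which the arm holds its last target. There are 200 camera calls.

## Working session

There is one attempt and no reset: what is moved stays moved. The work goes in short steps, Python scripts to look and compute and a tool call to move; the robot and the scene stay as the last step left them, time stands still between calls to the robot, and variables do not carry over. Pictures are saved under pics/ and viewed, about 8 in all and at most 12, crops included, and the job is handed in when it is done.

Besides the shell and the picture viewer there is one more tool, called after "Call:" as a command line: name --argument value ..., lists and objects as JSON in quotes. servo_tool: Moves the arm, as the interface text tells. Its arguments: {"type":"object","properties":{"moves":{"type":"array"},"force":{"type":"number"}},"required":["moves"]}

```bash
ls; mkdir -p pics
cat > h.py <<'E'
import numpy as np, cv2
from bench import robot
def cam(n,save=None):
    c=robot.camera(n); R=cv2.Rodrigues(np.array(c["rvec"],float))[0]; c["R"]=R; c["t"]=np.array(c["tvec"],float).ravel()
    if save: cv2.imwrite(f"pics/{save}.png",c["img"][:,:,::-1])
    return c
def ray(c,u,v,z):
    d=c["R"].T@np.array([(u-c["cx"])/c["fx"],(v-c["cy"])/c["fy"],1]); o=-c["R"].T@c["t"]
    return o+d*(z-o[2])/d[2]
def cloud(c):
    v,u=np.mgrid[:480,:640]; Z=c["range_z"]
    P=np.stack([(u-c["cx"])/c["fx"]*Z,(v-c["cy"])/c["fy"]*Z,Z],-1)
    return (P-c["t"])@c["R"]
def proj(c,p):
    q=c["R"]@np.array(p)+c["t"]; return q[0]/q[2]*c["fx"]+c["cx"],q[1]/q[2]*c["fy"]+c["cy"]
E
python3 - <<'E'
from h import *
ims=[]
for n in ("scene","side"):
    c=cam(n,n+"0"); print(n,-c["R"].T@c["t"],c["fx"]); np.savez(n+"0",**c)
E
```

```text
pics
scene [0.87076953 0.18052479 0.70022894] 507.9996979130127
side [ 0.3575225  -0.54005368  0.65554403] 498.44013075733017
```

View pics/scene0.png

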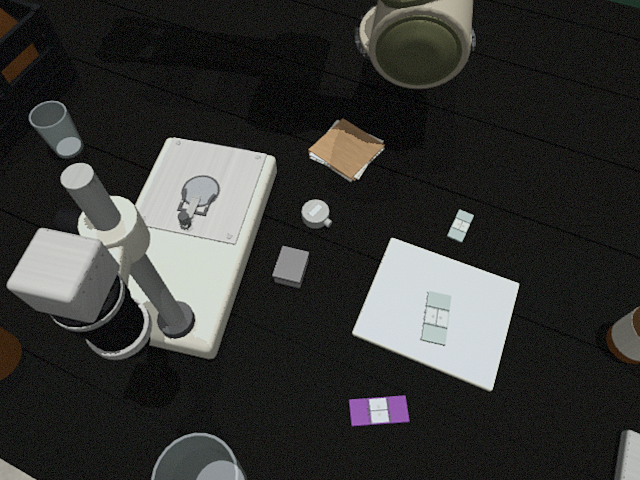

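View pics/side0.png

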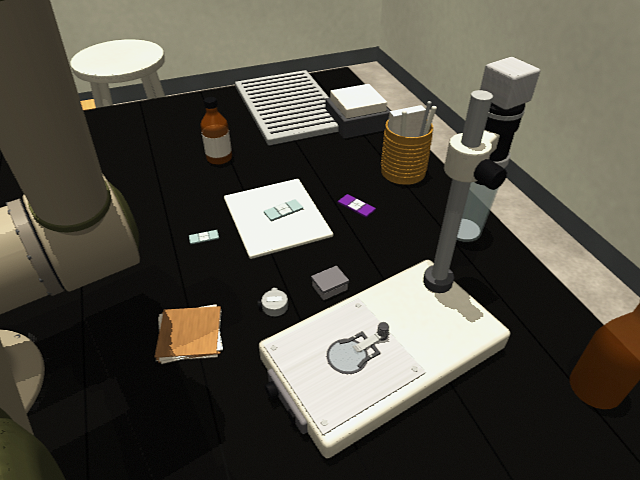

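Run:
```python
from h import *
out=[]
for n,(kx,ky),(chx,chy),crops in (("scene",(185,218),(436,318),[(130,130,150),(385,270,110)]),("side",(383,327),(284,210),[(260,290,160),(240,170,100)])):
    c=dict(np.load(n+"0.npz")); P=cloud(c)
    print(n,"knob depth pt",P[ky,kx],"chamber",P[chy,chx])
    # plate: points z~.054
    m=(np.abs(P[...,2]-.0545)<.004)&(P[...,2]>0)
    hsv=cv2.cvtColor(c["img"],cv2.COLOR_RGB2HSV)
    # chamber mask: greenish glass
    k=(hsv[...,1]>18)&(hsv[...,1]<120)&(hsv[...,0]>60)&(hsv[...,0]<100)
    k=cv2.morphologyEx(k.astype(np.uint8),cv2.MORPH_CLOSE,np.ones((9,9)))
    cs,_=cv2.findContours(k,0,1)
    for q in cs:
        if cv2.contourArea(q)>250:
            r=cv2.minAreaRect(q); b=cv2.boxPoints(r)
            w=np.array([ray(c,u,v,.015)[:2] for u,v in b]); print("green",np.round(r[0]),cv2.contourArea(q),"world",w.mean(0).round(4),"rect",cv2.minAreaRect((w*1000).astype(np.float32)))
    for x,y,s in crops:
        o=cv2.resize(c["img"][y:y+s,x:x+s,::-1],(400,400),interpolation=cv2.INTER_CUBIC); out.append(o)
cv2.imwrite("pics/c.png",cv2.resize(np.vstack([np.hstack(out[:2]),np.hstack(out[2:])]),(600,600)) if 0 else np.vstack([np.hstack(out[:2]),np.hstack(out[2:])])[:800])
im=cv2.imread("pics/c.png"); cv2.imwrite("pics/c.png",cv2.resize(im,(600,600)))
```

```text
scene knob depth pt [ 0.60319422 -0.15138172  0.07960908] chamber [0.57038855 0.22697853 0.01535256]
green [320. 240.] 292136.5 world [ 0.414  -0.0312] rect ((420.3882751464844, -36.843505859375), (918.5571899414062, 1346.751220703125), 23.75980567932129)
side knob depth pt [ 0.59840522 -0.15778607  0.07905424] chamber [0.56607198 0.22017672 0.01679203]
green [140. 388.] 15153.5 world [ 0.2483 -0.0686] rect ((236.13397216796875, -58.58795166015625), (223.45602416992188, 366.08697509765625), 16.933422088623047)
green [203. 236.] 257.0 world [0.3978 0.2006] rect ((397.9256286621094, 200.5320281982422), (29.48171043395996, 56.8763313293457), 86.94506072998047)
green [283. 209.] 325.5 world [0.5659 0.225 ] rect ((566.3895263671875, 225.3705291748047), (90.56616973876953, 36.429786682128906), 10.870655059814453)
green [475. 228.] 814.0 world [0.9024 0.0455] rect ((903.5335693359375, 45.81700134277344), (214.88705444335938, 58.51534652709961), 48.431396484375)
green [504. 133.] 704.0 world [1.1678 0.3231] rect ((1166.5283203125, 325.76837158203125), (277.0528869628906, 75.65558624267578), 55.651832580566406)
```

View pics/c.png

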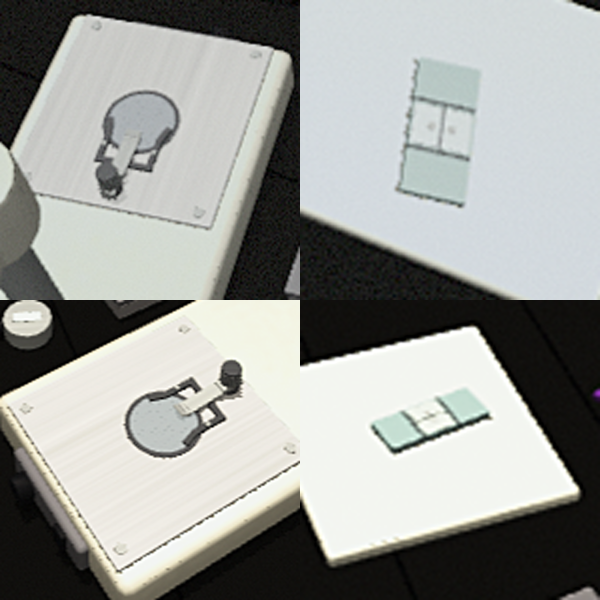

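Run:
```python
from h import *
D={"scene":dict(s=[(178.5,143),(258,157.5),(229.5,236),(144,217.5)],k=(183.5,216),ch=[(428.3,291.3),(451.7,295.7),(446.2,345.5),(420.6,339.7)]),
"side":dict(s=[(273.9,347.6),(358.1,305.5),(415.2,369.5),(324.5,422.8)],k=(383.2,326.3),ch=[(264.7,212.3),(296,199.3),(304,208),(271.7,219)])}
for n,d in D.items():
    c=dict(np.load(n+"0.npz"))
    w=np.array([ray(c,u,v,.054)[:2] for u,v in d["s"]]); print(n,"screws",w.round(4).tolist(),w.mean(0).round(4))
    print(" edge angles",[np.degrees(np.arctan2(*(w[(i+1)%4]-w[i])[::-1])).round(1) for i in range(4)])
    print(" knob",ray(c,*d["k"],.079).round(4))
    w=np.array([ray(c,u,v,.015)[:2] for u,v in d["ch"]]); r=cv2.minAreaRect((w*1000).astype(np.float32)); print(" ch",w.mean(0).round(4),r)
    print(" ch angles",[np.degrees(np.arctan2(*(w[(i+1)%4]-w[i])[::-1])).round(1) for i in range(4)])
print(robot.state()["eef_rot"],robot.state()["t"])
c=cam("wrist"); s=robot.state(); R=np.array(s["eef_rot"]); p=np.array(s["tool_pos"]); print("cam in tool",R.T@(-c["R"].T@c["t"]-p),"axes",(R.T@c["R"].T).round(3),c["fx"])
```

```text
scene screws [[0.473, -0.2516], [0.446, -0.1185], [0.5916, -0.089], [0.6169, -0.2218]] [ 0.5319 -0.1702]
 edge angles [np.float64(101.5), np.float64(11.5), np.float64(-79.2), np.float64(-168.3)]
 knob [ 0.6009 -0.1555  0.079 ]
 ch [0.569  0.2277] ((568.8914184570312, 227.2872772216797), (75.73450469970703, 35.22127914428711), 11.364664077758789)
 ch angles [np.float64(102.7), np.float64(11.4), np.float64(-78.9), np.float64(-169.8)]
side screws [[0.4448, -0.1194], [0.5908, -0.0899], [0.6185, -0.2233], [0.4721, -0.2526]] [ 0.5316 -0.1713]
 edge angles [np.float64(11.4), np.float64(-78.3), np.float64(-168.7), np.float64(101.6)]
 knob [ 0.5992 -0.1567  0.079 ]
 ch [0.5676 0.2235] ((566.9468994140625, 223.79400634765625), (74.92158508300781, 33.61850357055664), 10.431735038757324)
 ch angles [np.float64(13.9), np.float64(-79.6), np.float64(-172.0), np.float64(106.1)]
[[ 8.96139748e-01  4.43771883e-01 -2.61326931e-04]
 [ 4.43771888e-01 -8.96139111e-01  1.09834720e-03]
 [ 2.53230321e-04 -1.10024213e-03 -9.99999363e-01]] 0.1
cam in tool [ 8.17542766e-02 -1.34633613e-04 -1.43029760e-01] axes [[-0.001 -0.949 -0.316]
 [ 1.    -0.001 -0.001]
 [ 0.001 -0.316  0.949]] 351.58457839609525
```

```bash
cat >> h.py <<'E'
YAW=np.radians(11.5)
def yaw_now(R): return np.arctan2(R[1,0],R[0,0])
def plan(target,yaw,n,dirn=None):
    """even rows; turn about tool z = -world yaw change"""
    s=robot.state(); R=np.array(s["eef_rot"]); p=np.array(s["tool_pos"]); y0=yaw_now(R)
    dy=(yaw-y0+np.pi)%(2*np.pi)-np.pi
    if dirn and np.sign(dy)!=dirn: dy+=2*np.pi*dirn
    step=(np.array(target)-p)/n
    for i in range(n):
        y=y0+dy*i/n; c,sn=np.cos(y),np.sin(y)
        print(np.round([100*(c*step[0]+sn*step[1]),100*(sn*step[0]-c*step[1]),-100*step[2],-dy/n],3).tolist())
E
python3 - <<'E'
from h import *
a=[]
for n in ("scene","side"):
    c=dict(np.load(n+"0.npz")); P=cloud(c).reshape(-1,3); a.append(P[c["range_z"].ravel()>0])
P=np.vstack(a)
for x in np.arange(.2,.85,.05):
    print(round(x,2),[round(float(np.quantile(q,.98)),2) if len(q:=P[(abs(P[:,0]-x)<.025)&(abs(P[:,1]-y)<.025)][:,2]) else None for y in np.arange(-.5,.36,.05)])
print(proj(dict(np.load("scene0.npz")),[.54,-.168,.054]))
plan([.565,-.163,.2],np.radians(191.5),16,1)
E
```

```text
0.2 [0.0, 0.0, 0.0, 0.0, 0.0, 0.0, 0.0, 0.0, 0.0, 0.41, 0.35, 0.27, 0.24, 0.0, 0.0, 0.0, 0.0, 0.0]
0.25 [0.0, 0.0, 0.48, 0.47, 0.0, 0.0, 0.0, 0.0, 0.53, 0.47, 0.33, 0.27, 0.27, 0.23, 0.0, 0.0, 0.0, 0.0]
0.3 [0.0, 0.52, 0.49, 0.0, 0.0, 0.0, 0.0, 0.0, 0.53, 0.52, 0.41, 0.27, 0.27, 0.0, 0.0, 0.0, 0.0, 0.0]
0.35 [0.0, 0.0, 0.0, 0.0, 0.0, 0.0, 0.0, 0.0, 0.0, 0.01, 0.01, 0.01, 0.0, 0.0, 0.0, 0.0, 0.0, 0.0]
0.4 [0.0, 0.0, 0.0, 0.0, 0.0, 0.0, 0.0, 0.04, 0.0, 0.01, 0.01, 0.01, 0.0, 0.0, 0.01, 0.0, 0.0, 0.0]
0.45 [0.0, 0.0, 0.0, 0.0, 0.05, 0.06, 0.06, 0.06, 0.06, 0.0, 0.02, 0.0, 0.0, 0.01, 0.01, 0.01, 0.01, 0.0]
0.5 [0.09, 0.09, 0.0, 0.0, 0.04, 0.06, 0.06, 0.06, 0.06, 0.0, 0.02, 0.0, 0.01, 0.01, 0.01, 0.01, 0.01, 0.0]
0.55 [0.09, 0.09, 0.0, 0.0, 0.0, 0.06, 0.06, 0.06, 0.06, 0.05, 0.03, 0.0, 0.0, 0.01, 0.02, 0.02, 0.01, 0.0]
0.6 [0.0, 0.0, 0.0, 0.0, 0.0, 0.06, 0.06, 0.08, 0.06, 0.05, 0.03, 0.03, 0.0, 0.01, 0.02, 0.02, 0.01, 0.0]
0.65 [0.0, 0.0, 0.0, 0.0, 0.0, 0.05, 0.05, 0.05, 0.05, 0.05, 0.0, 0.0, 0.0, 0.01, 0.01, 0.01, 0.01, 0.0]
0.7 [0.0, 0.0, 0.0, 0.0, 0.0, 0.05, 0.05, 0.05, 0.38, 0.32, 0.0, 0.0, 0.0, 0.01, 0.01, 0.01, 0.0, 0.0]
0.75 [None, 0.0, 0.0, 0.0, 0.0, 0.03, 0.05, 0.31, 0.38, 0.32, 0.0, 0.0, 0.0, 0.01, 0.01, 0.0, 0.0, 0.0]
0.8 [None, 0.0, 0.0, 0.0, 0.0, 0.0, 0.05, 0.05, 0.39, 0.39, 0.39, 0.0, 0.0, 0.0, 0.0, 0.11, 0.12, 0.0]
(np.float64(201.2838109762472), np.float64(191.11206531190578))
[2.712, -0.8, 0.193, -0.18]
[2.812, -0.301, 0.193, -0.18]
[2.82, 0.208, 0.193, -0.18]
[2.737, 0.71, 0.193, -0.18]
[2.566, 1.189, 0.193, -0.18]
[2.311, 1.629, 0.193, -0.18]
[1.982, 2.017, 0.193, -0.18]
[1.589, 2.339, 0.193, -0.18]
[1.144, 2.586, 0.193, -0.18]
[0.662, 2.749, 0.193, -0.18]
[0.158, 2.823, 0.193, -0.18]
[-0.35, 2.806, 0.193, -0.18]
[-0.847, 2.698, 0.193, -0.18]
[-1.317, 2.502, 0.193, -0.18]
[-1.744, 2.226, 0.193, -0.18]
[-2.115, 1.878, 0.193, -0.18]
```

Call:
servo_tool --moves '[5,2.7,-0.8,0.2,-0.18,5,2.8,-0.3,0.2,-0.18,5,2.8,0.2,0.2,-0.18,5,2.7,0.7,0.2,-0.18,5,2.6,1.2,0.2,-0.18,5,2.3,1.6,0.2,-0.18,5,2.0,2.0,0.2,-0.18,5,1.6,2.3,0.2,-0.18]' --force 30

```text
t: 1.15
tool_pos: [0.3984, -0.3162, 0.215]
eef_rot: [[-0.329, 0.944, -0.0], [0.944, 0.329, 0.0], [0.0, -0.0, -1.0]]
force: [1.4, -0.9, 0.6]
opening: 0.0501
```

Call:
servo_tool --moves '[5,1.1,2.6,0.2,-0.18,5,0.7,2.7,0.2,-0.18,5,0.2,2.8,0.2,-0.18,5,-0.3,2.8,0.2,-0.18,5,-0.8,2.7,0.2,-0.18,5,-1.3,2.5,0.2,-0.18,5,-1.7,2.2,0.2,-0.18,5,-2.1,1.9,0.2,-0.18]'

```text
t: 2.15
tool_pos: [0.5622, -0.1624, 0.199]
eef_rot: [[-0.979, -0.203, -0.0], [-0.203, 0.979, 0.0], [0.0, 0.0, -1.0]]
force: [0.1, -0.9, -0.9]
opening: 0.0504
```

Run:
```python
from h import *
s=robot.state(); print(s["t"],s["tool_pos"],np.degrees(yaw_now(np.array(s["eef_rot"]))),s["force"],s["opening"])
c=cam("wrist","w1"); np.savez("w1",**c); c=cam("wrist"); print(proj(c,[.6,-.156,.079]))
plan([.600,-.156,.12],np.radians(191.5),4)
```

```text
2.15 [ 0.56224033 -0.16238113  0.19895024] -168.3050583185466 [ 0.05411698 -0.94405431 -0.94094012] 0.050382254444690244
(np.float64(314.3509191084039), np.float64(268.67276753090295))
[-0.942, -0.057, 1.964, 0.001]
[-0.942, -0.056, 1.964, 0.001]
[-0.942, -0.056, 1.964, 0.001]
[-0.942, -0.055, 1.964, 0.001]
```

View pics/w1.png

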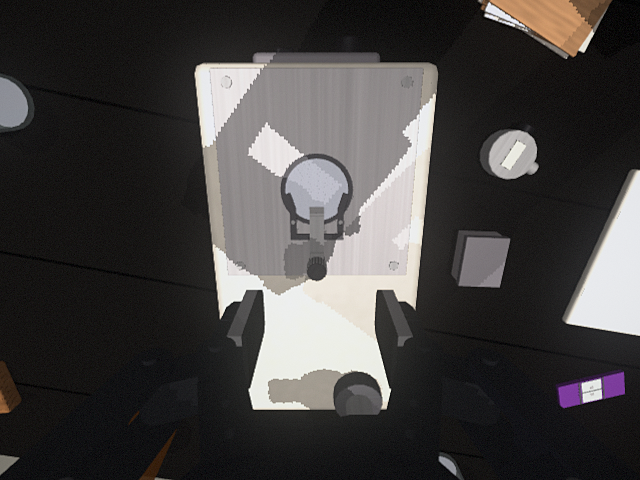

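Run:
```python
from h import *
c=dict(np.load("w1.npz")); im=cv2.resize(c["img"][150:290,240:400,::-1],(800,700)[:2],interpolation=cv2.INTER_CUBIC)[:600]
im=np.clip(im.astype(float)*1.6,0,255).astype(np.uint8); cv2.imwrite("pics/w1c.png",im)
print(ray(c,316,266,.079))
```

```text
[ 0.59598879 -0.15783664  0.079     ]
```

View pics/w1c.png

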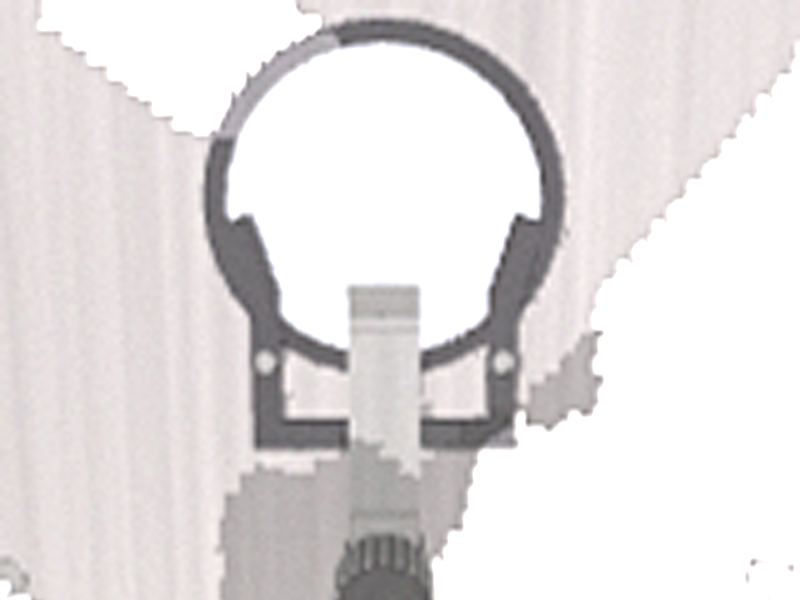

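Run:
```python
from h import *
c=dict(np.load("w1.npz"))
ex=np.array([np.cos(YAW),np.sin(YAW),0]);
st=ray(c,317.1,233.8,.057); seat=st-.0375*ex; print("stop",st,"seat",seat,"stem",seat+.0625*ex)
l=ray(c,240+284/5,228,.057);r=ray(c,240+487/5,228,.057); d=r-l; print("guide gap",np.linalg.norm(d),"ang",np.degrees(np.arctan2(d[1],d[0])))
l=ray(c,226.5,82,.054);r=ray(c,407,82,.054); d=r-l; print("screws",l,r,"ang",np.degrees(np.arctan2(d[1],d[0])))
l=ray(c,237.5,266,.054);r=ray(c,393.5,265.5,.054); d=r-l; print("screws",l,r,"ang",np.degrees(np.arctan2(d[1],d[0])))
print("knob", ray(c,316.5,267,.079))
```

```text
stop [ 0.57594966 -0.16111125  0.057     ] seat [ 0.53920248 -0.16858755  0.057     ] stem [ 0.60044778 -0.15612706  0.057     ]
guide gap 0.03449829327014664 ang 101.5978260546302
screws [ 0.47237896 -0.25198992  0.054     ] [ 0.4449305  -0.11851503  0.054     ] ang 101.62059488032365
screws [ 0.62077193 -0.22432202  0.054     ] [ 0.59239356 -0.08836867  0.054     ] ang 101.79040489868251
knob [ 0.59677405 -0.15726236  0.079     ]
```

Run:
```python
from h import *
plan([.600,-.156,.066],np.radians(191.6),8)
```

```text
[-0.471, -0.029, 1.657, 0.0]
[-0.471, -0.028, 1.657, 0.0]
[-0.471, -0.028, 1.657, 0.0]
[-0.471, -0.028, 1.657, 0.0]
[-0.471, -0.028, 1.657, 0.0]
[-0.471, -0.028, 1.657, 0.0]
[-0.471, -0.028, 1.657, 0.0]
[-0.471, -0.028, 1.657, 0.0]
```

Call:
servo_tool --moves '[5,-1.9,-0.1,1.0,0,5,-1.87,-0.13,1.5,0,5,0,0,2.2,0,5,0,0,2.3,0,5,0,0,2.3,0,5,0,0,2.0,0,5,0,0,1.4,0,5,0,0,0.6,0]'

```text
t: 3.25
tool_pos: [0.5987, -0.1583, 0.0657]
eef_rot: [[-0.981, -0.195, -0.001], [-0.195, 0.981, 0.0], [0.001, 0.0, -1.0]]
force: [-0.2, 0.2, 1.1]
opening: 0.05
```

Call:
servo_tool --moves '[2.5,0,0,0,0,1.0,0,0,0,0,1.0,0,0,0,0,1.0,0,0,0,0,1.0,0,0,0,0,1.0,0,0,0,0,1.0,0,0,0,0,1.0,0,0,0,0]' --force 40

```text
t: 4.25
tool_pos: [0.5993, -0.1573, 0.067]
eef_rot: [[-0.98, -0.197, 0.0], [-0.197, 0.98, 0.001], [-0.001, 0.001, -1.0]]
force: [-2.3, 5.9, 4.6]
opening: 0.0138
```

Call:
servo_tool --moves '[1.0,0,0,-0.15,0,1.0,0,0,-0.15,0,1.0,0,0,-0.15,0,1.0,0,0,-0.15,0,1.0,0,0,-0.15,0,1.0,0,0,-0.15,0,1.0,0,0,-0.15,0,1.0,0,0,0,0]'

```text
t: 5.25
tool_pos: [0.5992, -0.1574, 0.0761]
eef_rot: [[-0.98, -0.197, -0.0], [-0.197, 0.98, 0.001], [-0.0, 0.001, -1.0]]
force: [2.4, 5.5, -5.2]
opening: 0.014
```

Run:
```python
from h import *
c=cam("side"); print(robot.state()["force"],robot.state()["tool_pos"])
cv2.imwrite("pics/s2.png",cv2.resize(c["img"][250:400,290:490,::-1],(800,600),interpolation=cv2.INTER_CUBIC))
```

```text
[ 3.20395268  5.03259826 -6.17020015] [ 0.59917027 -0.15736231  0.07608461]
```

View pics/s2.png

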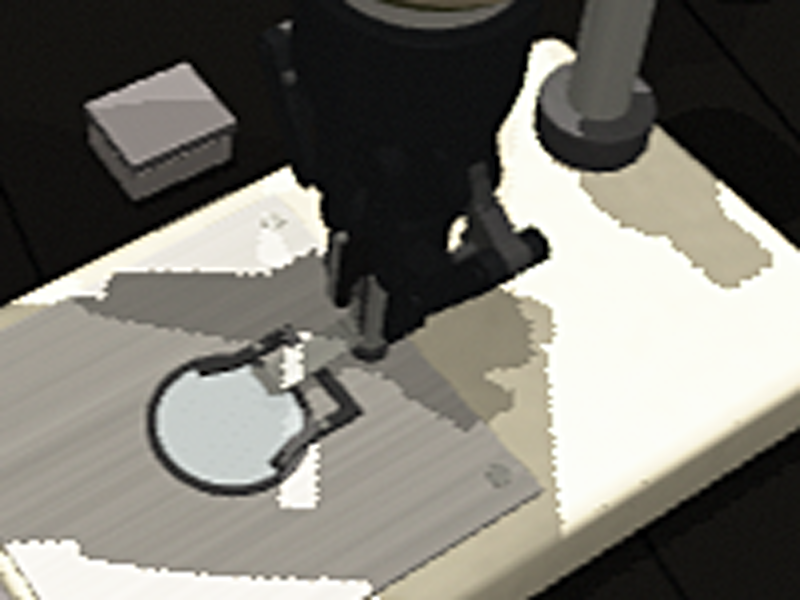

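Call:
servo_tool --moves '[1.0,0,0,-0.08,0,1.0,0,0,-0.04,0,1.0,0,0,0,0,3.0,0,0,0,0,5.0,0,0,0,0,5,0,0,0,0,5,0,0,-1,0,5,0,0,-2.0,0]'

```text
t: 6.3
tool_pos: [0.5989, -0.158, 0.1084]
eef_rot: [[-0.98, -0.197, -0.001], [-0.197, 0.98, 0.0], [0.001, 0.0, -1.0]]
force: [0.4, 0.6, 0.6]
opening: 0.0503
```

Call:
servo_tool --moves '[5,0,0,-3.0,0,5,1.5,0,-3,0,5,2,0,-2.3,0,5,0,0,0,0,5,0,0,0,0,5,0,0,0,0,5,0,0,0,0,5,0,0,0,0]'

```text
t: 7.3
tool_pos: [0.5648, -0.1647, 0.1906]
eef_rot: [[-0.98, -0.197, -0.001], [-0.197, 0.98, 0.0], [0.001, 0.0, -1.0]]
force: [-0.4, -0.8, -0.1]
opening: 0.0499
```

Run:
```python
from h import *
s=robot.state(); print(s["t"],s["tool_pos"],np.degrees(yaw_now(np.array(s["eef_rot"]))),s["force"],s["opening"])
c=cam("wrist","w2"); np.savez("w2",**c); P=cloud(c)
w1=dict(np.load("w1.npz"));P1=cloud(w1)
for Q in (P1,P):
    P_=Q.reshape(-1,3); m=(np.hypot(P_[:,0]-.600,P_[:,1]+.1565)<.005); st=(np.hypot(P_[:,0]-.5,P_[:,1]+.19)<.02); print("knob top",np.median(P_[m][:,2]),np.quantile(P_[m][:,2],.9),m.sum(),"stage",np.median(P_[st][:,2]))
ex=np.array([np.cos(.2),np.sin(.2),0]); ch=[.568,.2255,.2]
plan(np.array(ch)-.02*ex,np.radians(191.4),12)
```

```text
7.3 [ 0.56484847 -0.16474736  0.19061126] -168.6339624749232 [-0.4145912  -0.75272192 -0.10171863] 0.04991654636117905
knob top 0.0806629237885543 0.08144759693524911 106 stage 0.054627342210235436
knob top 0.0903500445242641 0.09112870260624921 126 stage 0.05515037330762291
[-0.5, 3.183, -0.077, -0.0]
[-0.5, 3.183, -0.077, -0.0]
[-0.5, 3.183, -0.077, -0.0]
[-0.5, 3.183, -0.077, -0.0]
[-0.5, 3.183, -0.077, -0.0]
[-0.501, 3.183, -0.077, -0.0]
[-0.501, 3.183, -0.077, -0.0]
[-0.501, 3.183, -0.077, -0.0]
[-0.501, 3.183, -0.077, -0.0]
[-0.501, 3.183, -0.077, -0.0]
[-0.501, 3.183, -0.077, -0.0]
[-0.502, 3.183, -0.077, -0.0]
```

Call:
servo_tool --moves '[5,-0.8,3,-0.1,0,5,-0.8,5,-0.1,0,5,-0.8,6,-0.1,0,5,-0.8,6,-0.1,0,5,-0.8,6,-0.1,0,5,-0.8,5.8,-0.1,0,5,-0.8,4,-0.1,0,5,-0.4,2.4,-0.1,0]'

```text
t: 8.35
tool_pos: [0.548, 0.2236, 0.1989]
eef_rot: [[-0.98, -0.199, 0.0], [-0.199, 0.98, 0.0], [-0.0, 0.0, -1.0]]
force: [-0.9, 0.1, 0.6]
opening: 0.0499
```

Run:
```python
from h import *
s=robot.state(); print(s["t"],s["tool_pos"],np.degrees(yaw_now(np.array(s["eef_rot"]))))
c=cam("wrist"); np.savez("w3",**c)
u,v=proj(c,[.568,.2255,.015]); print(u,v); u0=int(np.clip(u-70,0,500)); v0=int(np.clip(v-52,0,375)); print(u0,v0)
cv2.imwrite("pics/w3.png",cv2.resize(c["img"][v0:v0+105,u0:u0+140,::-1],(800,600),interpolation=cv2.INTER_CUBIC))
```

```text
8.35 [0.54804085 0.22355499 0.19894647] -168.53989416157958
316.79096299766803 226.22097731531292
246 174
```

View pics/w3.png

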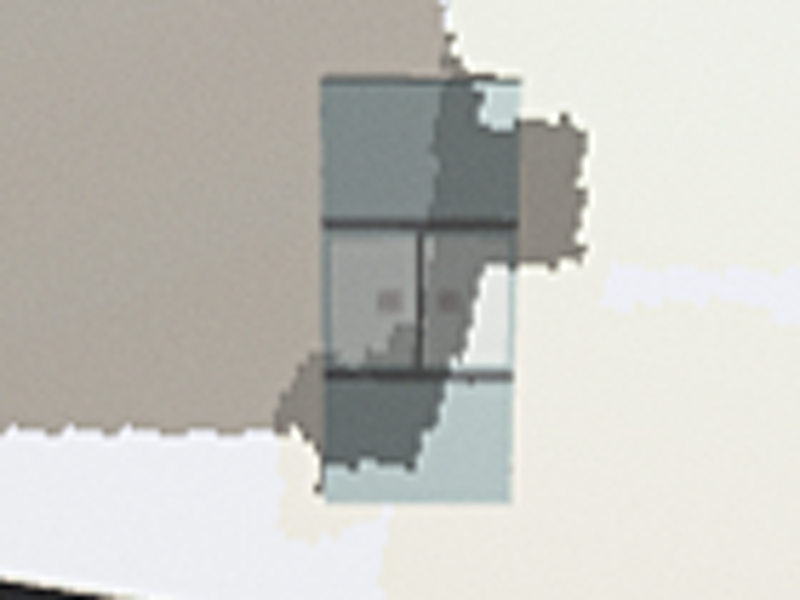

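Run:
```python
from h import *
c=dict(np.load("w3.npz"))
w=np.array([ray(c,246+u/5.714,174+v/5.714,.015)[:2] for u,v in [(321,82),(521,82),(512,503),(324,503)]]); print(w, w.mean(0))
print([(np.degrees(np.arctan2(*(w[(i+1)%4]-w[i])[::-1])).round(1),np.linalg.norm(w[(i+1)%4]-w[i]).round(4)) for i in range(4)])
a=np.radians(11.5)
m=w.mean(0); ex=np.array([np.cos(a),np.sin(a)]); print("groove centre", [ray(c,246+u/5.714,174+v/5.714,.015)[:2].round(4) for u,v in [(420,300)]])
plan([*(m-.02*ex),.05],np.radians(191.5),8)
```

```text
[[0.5341853  0.20476865]
 [0.52769821 0.23701826]
 [0.60127788 0.25144397]
 [0.60780747 0.21895371]] [0.56774221 0.22804615]
[(np.float64(101.4), np.float64(0.0329)), (np.float64(11.1), np.float64(0.075)), (np.float64(-78.6), np.float64(0.0331)), (np.float64(-169.1), np.float64(0.075))]
groove centre [array([0.5678, 0.2281])]
[-0.001, -0.019, 1.863, 0.0]
[-0.001, -0.019, 1.863, 0.0]
[-0.001, -0.019, 1.863, 0.0]
[-0.001, -0.019, 1.863, 0.0]
[-0.001, -0.019, 1.863, 0.0]
[-0.001, -0.019, 1.863, 0.0]
[-0.001, -0.019, 1.863, 0.0]
[-0.001, -0.019, 1.863, 0.0]
```

Call:
servo_tool --moves '[4,0,-0.15,2.0,0,4,0,0,3,0,4,0,0,3.5,0,4,0,0,3.5,0,4,0,0,3.5,0,4,0,0,1.9,0,4,0,0,1.0,0,4,0,0,0.1,0]'

```text
t: 9.4
tool_pos: [0.549, 0.22, 0.0142]
eef_rot: [[-0.98, -0.197, 0.0], [-0.197, 0.98, 0.0], [-0.0, -0.0, -1.0]]
force: [0.1, 0.6, 0.0]
opening: 0.04
```

Call:
servo_tool --moves '[4,0,0,0,0,4,0,0,0,0,4,0,0,0.1,0,4,0,0,0,0,4,0,0,0.1,0,4,0,0,0,0,4,0,0,0,0,4,0,0,0,0]'

```text
t: 10.4
tool_pos: [0.5487, 0.22, 0.012]
eef_rot: [[-0.98, -0.197, 0.0], [-0.197, 0.98, -0.0], [-0.0, -0.0, -1.0]]
force: [-0.7, -0.7, 0.3]
opening: 0.0403
```

Call:
servo_tool --moves '[4.5,0,0,-0.5,0,4.5,0,0,-1.0,0,4.5,0,0,-2.5,0,4.5,0,0,-3,0,4.5,0,0.2,0,0,4.5,0,0.2,0,0,4.5,0,0,0,0,4.5,0,0,0,0]'

```text
t: 11.4
tool_pos: [0.5476, 0.2239, 0.0814]
eef_rot: [[-0.98, -0.197, -0.001], [-0.197, 0.98, -0.0], [0.001, 0.0, -1.0]]
force: [0.2, 0.1, -0.5]
opening: 0.0448
```

Run:
```python
from h import *
s=robot.state(); print(s["t"],s["tool_pos"],np.degrees(yaw_now(np.array(s["eef_rot"]))))
c=cam("wrist"); np.savez("w4",**c); print(robot.state()["tool_pos"])
u,v=proj(c,[.568,.228,.015]); print(u,v); u0=int(np.clip(u-100,0,440)); v0=int(np.clip(v-75,0,330)); print(u0,v0)
cv2.imwrite("pics/w4.png",cv2.resize(c["img"][v0:v0+150,u0:u0+200,::-1],(800,600),interpolation=cv2.INTER_CUBIC))
```

```text
11.4 [0.54763915 0.22389754 0.0813699 ] -168.63751900430623
[0.5477011  0.22387906 0.08150529]
318.97553491730093 280.32617961721496
218 205
```

View pics/w4.png

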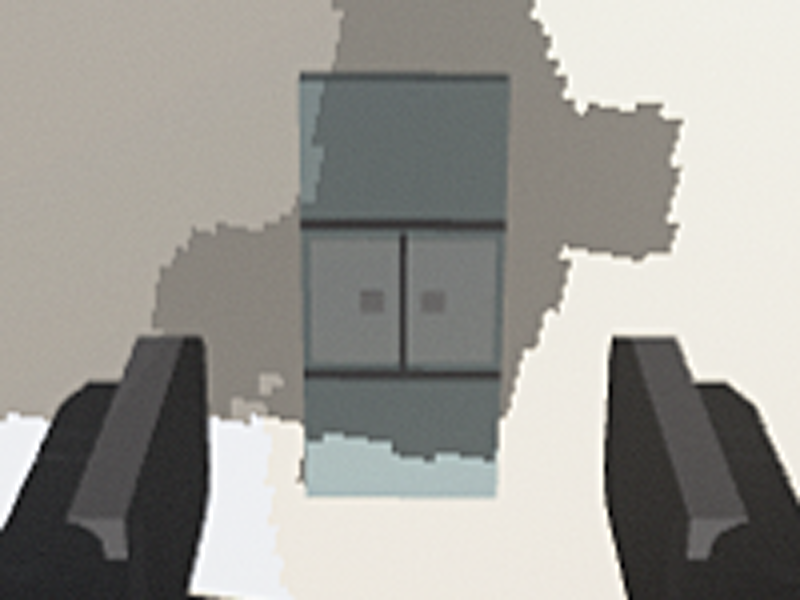

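Call:
servo_tool --moves '[4.3,0,0,1.5,0,4.3,0,0,2.5,0,4.3,0,0,1.5,0,4.3,0,0,0.4,0,4.3,0,0,0,0,4.3,0,0,0,0,4.3,0,0,0,0,4.3,0,0,0,0]'

```text
t: 12.45
tool_pos: [0.548, 0.224, 0.0233]
eef_rot: [[-0.98, -0.197, 0.001], [-0.197, 0.98, 0.0], [-0.001, -0.0, -1.0]]
force: [-0.5, 0.5, -0.1]
opening: 0.0429
```

Good. Descend to TCP ≈ 0.010, settle, feeling for the board.

Call:
servo_tool --moves '[4.3,0,0,0.5,0,4.3,0,0,0.4,0,4.3,0,0,0.2,0,4.3,0,0,0.1,0,4.3,0,0,0.1,0,4.3,0,0,0,0,4.3,0,0,0,0,4.3,0,0,0,0]'

```text
t: 13.45
tool_pos: [0.548, 0.2239, 0.0101]
eef_rot: [[-0.98, -0.197, 0.0], [-0.197, 0.98, 0.0], [-0.0, -0.0, -1.0]]
force: [-0.1, 0.9, 0.7]
opening: 0.0429
```

Call:
servo_tool --moves '[3.6,0,0,0,0,3.4,0,0,0,0,3.2,0,0,0,0,3.0,0,0,0,0,3.0,0,0,0,0,3.0,0,0,0,0,3.0,0,0,0,0,3.0,0,0,0,0]' --force 25

```text
t: 14.45
tool_pos: [0.548, 0.2239, 0.0102]
eef_rot: [[-0.98, -0.197, 0.0], [-0.197, 0.98, 0.0], [-0.0, -0.0, -1.0]]
force: [-1.0, -1.6, 5.3]
opening: 0.032
```

Call:
servo_tool --moves '[3.0,0,0,-0.3,0,3.0,0,0,-1.0,0,3.0,0,0,-2.0,0,3.0,0,0,-3.0,0,3.0,0,0,-2.5,0,3.0,0,0,-1.0,0,3,0,0,0,0,3,0,0,0,0]'

```text
t: 15.45
tool_pos: [0.5474, 0.2238, 0.1069]
eef_rot: [[-0.98, -0.197, -0.002], [-0.197, 0.98, -0.0], [0.002, 0.0, -1.0]]
force: [-0.5, -0.0, -1.1]
opening: 0.0319
```

Run:
```python
from h import *
s=robot.state(); print(s["t"],s["tool_pos"],s["opening"],s["force"])
plan([.4755,-.1817,.105],np.radians(191.6),10)
```

```text
15.45 [0.54740793 0.22381579 0.10691575] 0.03187001725761627 [-0.45915478 -0.00934652 -1.05761432]
[1.503, -3.834, 0.019, -0.0]
[1.505, -3.834, 0.019, -0.0]
[1.507, -3.833, 0.019, -0.0]
[1.508, -3.832, 0.019, -0.0]
[1.51, -3.832, 0.019, -0.0]
[1.512, -3.831, 0.019, -0.0]
[1.513, -3.83, 0.019, -0.0]
[1.515, -3.83, 0.019, -0.0]
[1.516, -3.829, 0.019, -0.0]
[1.518, -3.828, 0.019, -0.0]
```

Call:
servo_tool --moves '[3,0.5,-1.0,0,0,3,0.9,-2.0,0,0,3,1.2,-3.0,0,0,3,1.4,-3.6,0,0,3,1.4,-3.6,0,0,3,1.4,-3.6,0,0,3,1.4,-3.6,0,0,3,1.4,-3.6,0,0]'

```text
t: 16.45
tool_pos: [0.5001, -0.0319, 0.1076]
eef_rot: [[-0.98, -0.197, -0.001], [-0.197, 0.98, 0.0], [0.001, 0.0, -1.0]]
force: [0.8, 0.0, -0.3]
opening: 0.0318
```

Call:
servo_tool --moves '[3,1.4,-3.6,0,0,3,1.4,-3.6,0,0,3,1.2,-3.2,0,0,3,0.9,-2.2,0,0,3,0.6,-1.5,0,0,3,0,-0.2,0,0,3,0,0,0,0,3,0,0,0,0]'

```text
t: 17.45
tool_pos: [0.4754, -0.1806, 0.108]
eef_rot: [[-0.98, -0.198, -0.0], [-0.198, 0.98, 0.0], [0.0, 0.0, -1.0]]
force: [-0.0, -0.4, -0.1]
opening: 0.032
```

Run:
```python
from h import *
s=robot.state(); print(s["t"],s["tool_pos"],s["opening"],s["force"],np.degrees(yaw_now(np.array(s["eef_rot"]))))
plan([.4755,-.1817,.064],np.radians(191.6),1)
c=cam("wrist","w5"); np.savez("w5",**c)
cv2.imwrite("pics/w5.png",cv2.resize(c["img"][180:420,160:480,::-1],(800,600),interpolation=cv2.INTER_CUBIC))
```

```text
17.45 [ 0.47540703 -0.18057902  0.10798535] 0.03196531004617779 [-0.03600302 -0.40537168 -0.10281575] -168.58597777736054
[0.013, -0.112, 4.399, -0.003]
```

View pics/w5.png

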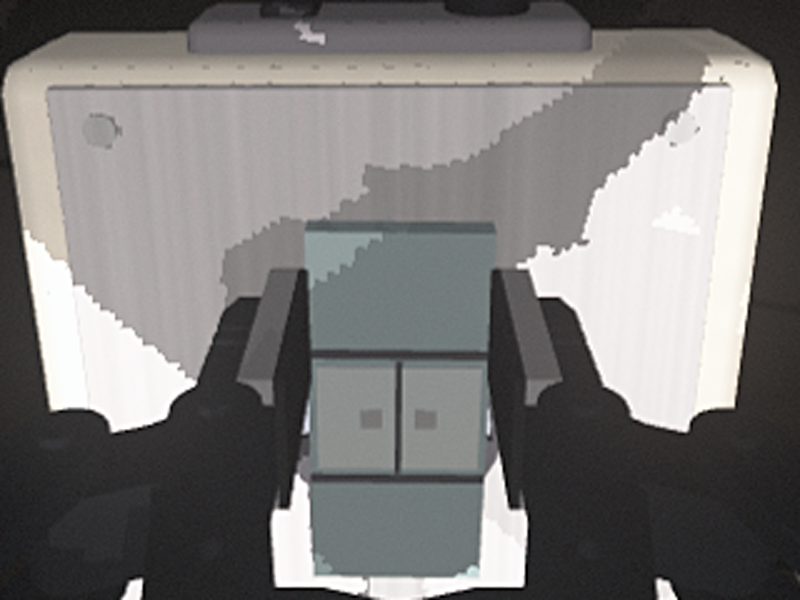

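Call:
servo_tool --moves '[3,0,-0.1,1.0,0,3,0,0,1.6,0,3,0,0,1.3,0,3,0,0,0.6,0,3,0,0,0.3,0,3,0,0,0.2,0,3,0,0,0,0,3,0,0,0,0]'

```text
t: 18.5
tool_pos: [0.4756, -0.1823, 0.0582]
eef_rot: [[-0.98, -0.197, 0.0], [-0.197, 0.98, -0.0], [-0.0, -0.0, -1.0]]
force: [1.2, -0.4, -1.2]
opening: 0.0317
```

Call:
servo_tool --moves '[3,0,0,0.1,0,3,0,0,0.05,0,3,0,0,0,0,3,0,0,0.05,0,3,0,0,0,0,3,0,0,0.05,0,3,0,0,0,0,3,0,0,0,0]'

```text
t: 19.5
tool_pos: [0.4755, -0.1823, 0.0555]
eef_rot: [[-0.98, -0.197, 0.0], [-0.197, 0.98, -0.0], [-0.0, -0.0, -1.0]]
force: [-0.1, 0.6, -0.7]
opening: 0.0314
```

Call:
servo_tool --moves '[3,0,0,0.05,0,3,0,0,0,0,3,0,0,0.05,0,3,0,0,0,0,3,0,0,0.05,0,3,0,0,0,0,3,0,0,0,0,3,0,0,0,0]'

```text
t: 20.5
tool_pos: [0.4755, -0.1823, 0.0542]
eef_rot: [[-0.98, -0.197, 0.0], [-0.197, 0.98, -0.0], [-0.0, -0.0, -1.0]]
force: [-1.7, 0.3, 4.7]
opening: 0.0319
```

Call:
servo_tool --moves '[3,-0.1,0.04,0,-0.003,3,-0.3,0.02,0,0,3,-0.4,0.01,0,0,3,-0.4,0,0,0,3,-0.4,0,0,0,3,-0.3,0,0,0,3,-0.1,0,0,0,3,0,0,0,0]'

```text
t: 21.5
tool_pos: [0.495, -0.1778, 0.0542]
eef_rot: [[-0.98, -0.2, 0.0], [-0.2, 0.98, -0.0], [0.0, -0.0, -1.0]]
force: [-1.9, -0.7, 5.6]
opening: 0.032
```

Run:
```python
from h import *
s=robot.state(); print(s["t"],s["tool_pos"],s["opening"],s["force"],np.degrees(yaw_now(np.array(s["eef_rot"]))))
a=np.radians(11.6); d=np.array(s["tool_pos"])[:2]-[.5392,-.1686]; print("along",d@[np.cos(a),np.sin(a)],"across",d@[-np.sin(a),np.cos(a)])
c=cam("wrist"); np.savez("w6",**c)
cv2.imwrite("pics/w6.png",cv2.resize(c["img"][240:420,200:440,::-1],(800,600),interpolation=cv2.INTER_CUBIC))
```

```text
21.5 [ 0.49499515 -0.17777885  0.054174  ] 0.03200571516676303 [-1.8578653  -0.70472164  5.63363834] -168.4642907932721
along -0.045147646130504225 across -0.00010275595295623224
```

View pics/w6.png

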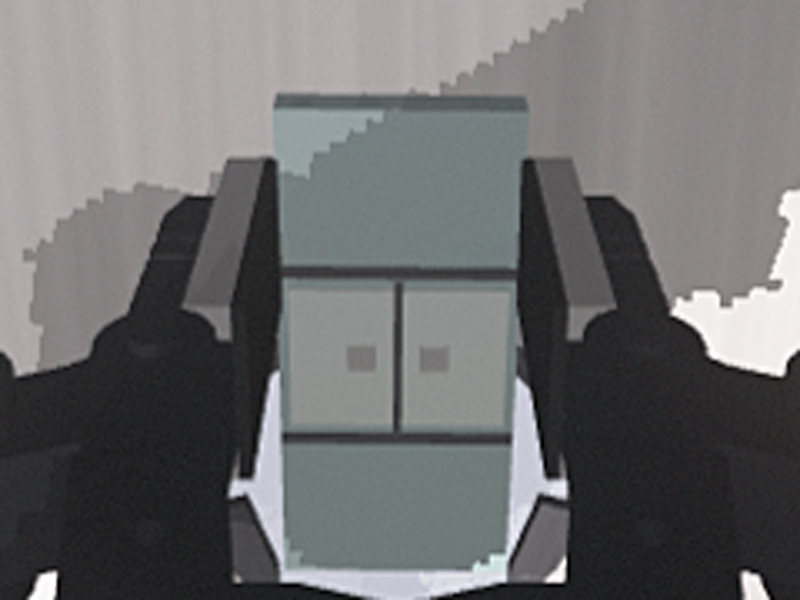

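Call:
servo_tool --moves '[3,-0.1,0,0,0,3,-0.2,0,0,0,3,-0.2,0,0,0,3,-0.2,0,0,0,3,-0.2,0,0,0,3,-0.2,0,0,0,3,-0.1,0,0,0,3,0,0,0,0]'

```text
t: 22.55
tool_pos: [0.5067, -0.1754, 0.0542]
eef_rot: [[-0.98, -0.2, -0.0], [-0.2, 0.98, -0.0], [0.0, -0.0, -1.0]]
force: [-3.5, 0.1, 5.0]
opening: 0.0319
```

Call:
servo_tool --moves '[3,-0.1,0,0,0,3,-0.2,0,0,0,3,-0.2,0,0,0,3,-0.2,0,0,0,3,-0.2,0,0,0,3,-0.1,0,0,0,3,0,0,0,0,3,0,0,0,0]'

```text
t: 23.55
tool_pos: [0.5165, -0.1734, 0.0542]
eef_rot: [[-0.98, -0.2, 0.0], [-0.2, 0.98, -0.0], [0.0, -0.0, -1.0]]
force: [-2.1, -0.4, 5.9]
opening: 0.0315
```

Call:
servo_tool --moves '[3,-0.05,0,0,0,3,-0.05,0,0,0,3,0,0,0,0,3,-0.05,0,0,0,3,0,0,0,0,3,0,0,0,0,3,0,0,0,0,3,0,0,0,0]'

```text
t: 24.55
tool_pos: [0.5179, -0.1731, 0.0542]
eef_rot: [[-0.98, -0.2, -0.0], [-0.2, 0.98, -0.0], [0.0, -0.0, -1.0]]
force: [-2.1, -1.0, 5.7]
opening: 0.032
```

Call:
servo_tool --moves '[3,-0.05,0,0,0,3,0,0,0,0,3,-0.05,0,0,0,3,0,0,0,0,3,0,0,0,0,3,0,0,0,0,3,0,0,0,0,3,0,0,0,0]'

```text
t: 25.55
tool_pos: [0.5189, -0.1729, 0.0542]
eef_rot: [[-0.98, -0.2, -0.0], [-0.2, 0.98, -0.0], [0.0, -0.0, -1.0]]
force: [-3.3, -1.1, 5.4]
opening: 0.0319
```

Call:
servo_tool --moves '[3,-0.04,0,0,0,3,0,0,0,0,3,-0.03,0,0,0,3,0,0,0,0,3,0,0,0,0,3,0,0,0,0,3,0,0,0,0,3,0,0,0,0]'

```text
t: 26.55
tool_pos: [0.5195, -0.1728, 0.0542]
eef_rot: [[-0.98, -0.2, -0.0], [-0.2, 0.98, -0.0], [0.0, -0.0, -1.0]]
force: [-2.9, -0.3, 5.7]
opening: 0.0321
```

Call:
servo_tool --moves '[3,-0.03,0,0,0,3,0,0,0,0,3,-0.03,0,0,0,3,0,0,0,0,3,0,0,0,0,3,0,0,0,0,3,0,0,0,0,3,0,0,0,0]'

```text
t: 27.55
tool_pos: [0.5198, -0.1727, 0.0542]
eef_rot: [[-0.98, -0.2, -0.001], [-0.2, 0.98, -0.0], [0.001, -0.0, -1.0]]
force: [-5.7, -0.3, 6.8]
opening: 0.0323
```

Call:
servo_tool --moves '[3,-0.03,0,0,0,3,0,0,0,0,3,-0.03,0,0,0,3,0,0,0,0,3,0,0,0,0,3,0,0,0,0,3,0,0,0,0,3,0,0,0,0]'

```text
t: 28.55
tool_pos: [0.5199, -0.1727, 0.0542]
eef_rot: [[-0.98, -0.2, -0.002], [-0.2, 0.98, -0.0], [0.002, 0.0, -1.0]]
force: [-8.1, -2.1, 8.2]
opening: 0.032
```

Call:
servo_tool --moves '[3.4,0,0,0,0,3.8,0,0,0,0,4.2,0,0,0,0,4.5,0,0,0,0,4.5,0,0,-0.3,0,4.5,0,0,-1.0,0,4.5,0,0,-2.5,0,4.5,0,0,-3.0,0]'

```text
t: 29.55
tool_pos: [0.5207, -0.1722, 0.1232]
eef_rot: [[-0.98, -0.2, -0.0], [-0.2, 0.98, 0.0], [0.0, 0.0, -1.0]]
force: [-0.6, -0.6, -0.1]
opening: 0.0455
```

Call:
servo_tool --moves '[4,-1.0,0,-2.5,0,3,-1.5,0,-1.5,0,2,-1.5,0,0,0,0,0,0,0,0,0,0,0,0,0,0,0,0,0,0,0,0,0,0,0,0,0,0,0,0]'

```text
t: 30.55
tool_pos: [0.5599, -0.1644, 0.162]
eef_rot: [[-0.98, -0.2, -0.0], [-0.2, 0.98, 0.0], [0.0, 0.0, -1.0]]
force: [0.2, 0.1, 0.3]
opening: 0.0
```

Run:
```python
from h import *
s=robot.state(); print(s["t"],s["tool_pos"],s["opening"],s["force"],np.degrees(yaw_now(np.array(s["eef_rot"]))))
c=cam("wrist"); np.savez("w7",**c); u,v=proj(c,[.55,-.166,.057]); print(u,v); u0=int(u-80); v0=int(np.clip(v-60,0,360)); print(u0,v0)
cv2.imwrite("pics/w7.png",np.clip(1.4*cv2.resize(c["img"][v0:v0+120,u0:u0+160,::-1],(800,600),interpolation=cv2.INTER_CUBIC).astype(float),0,255))
P_=cloud(c).reshape(-1,3); m=(np.hypot(P_[:,0]-.600,P_[:,1]+.1565)<.005);print("knob top",np.median(P_[m][:,2]))
plan([.600,-.1565,.11],np.radians(191.6),1)
```

```text
30.55 [ 0.5598831  -0.16438513  0.16202609] 3.605666495199454e-05 [0.20422003 0.10914867 0.27393647] -168.47910427652627
319.4088174158983 218.91883346068602
239 158
knob top nan
[-4.084, -0.031, 5.2, -0.001][ WARN:0@1.495] global loadsave.cpp:1063 imwrite_ Unsupported depth image for selected encoder is fallbacked to CV_8U.
  return _methods._mean(a, axis=axis, dtype=dtype,
  ret = ret.dtype.type(ret / rcount)
```

View pics/w7.png

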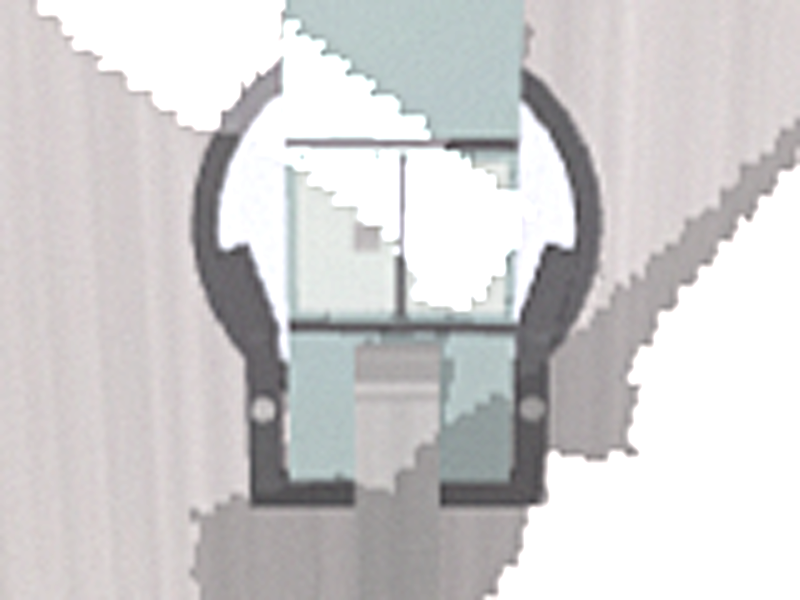

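Call:
servo_tool --moves '[0,-1.3,0,1.0,0,0,-1.5,-0.03,1.5,0,0,-1.28,0,1.5,0,0,0,0,1.5,0,0,0,0,1.0,0,0,0,0,0.3,0,0,0,0,0,0,0,0,0,0,0]'

```text
t: 31.6
tool_pos: [0.6002, -0.1566, 0.0946]
eef_rot: [[-0.98, -0.2, 0.001], [-0.2, 0.98, -0.0], [-0.001, -0.001, -1.0]]
force: [0.3, 0.9, -0.0]
opening: 0.0001
```

Call:
servo_tool --moves '[0,0,0,0.1,0,0,0,0,0.1,0,0,0,0,0.1,0,0,0,0,0,0,0,0,0,0,0,0,0,0,0,0,0,0,0,0,0,0,0,0,0,0]'

```text
t: 32.6
tool_pos: [0.6001, -0.1565, 0.091]
eef_rot: [[-0.98, -0.2, 0.0], [-0.2, 0.98, -0.0], [-0.0, -0.0, -1.0]]
force: [0.3, -1.1, -0.0]
opening: -0.0001
```

Call:
servo_tool --moves '[0,0,0,0.05,0,0,0,0,0.05,0,0,0,0,0.05,0,0,0,0,0.05,0,0,0,0,0.05,0,0,0,0,0.05,0,0,0,0,0,0,0,0,0,0,0]'

```text
t: 33.6
tool_pos: [0.6001, -0.1565, 0.0887]
eef_rot: [[-0.98, -0.2, 0.0], [-0.2, 0.98, -0.0], [-0.0, -0.0, -1.0]]
force: [-2.5, 0.4, 6.9]
opening: -0.0
```

Call:
servo_tool --moves '[0,0,0,0.05,0,0,0,0,0.05,0,0,0,0,0.05,0,0,0,0,0.05,0,0,0,0,0,0,0,0,0,0,0,0,0,0,0,0,0,0,0,0,0]'

```text
t: 34.6
tool_pos: [0.6001, -0.1565, 0.0867]
eef_rot: [[-0.98, -0.2, 0.0], [-0.2, 0.98, -0.0], [-0.0, -0.0, -1.0]]
force: [-2.0, 0.7, 5.9]
opening: -0.0001
```

Call:
servo_tool --moves '[0,0,0,0.05,0,0,0,0,0.05,0,0,0,0,0.05,0,0,0,0,0,0,0,0,0,0,0,0,0,0,0,0,0,0,0,0,0,0,0,0,0,0]'

```text
t: 35.6
tool_pos: [0.6001, -0.1565, 0.0852]
eef_rot: [[-0.98, -0.2, 0.0], [-0.2, 0.98, -0.0], [-0.0, -0.0, -1.0]]
force: [-1.5, 1.3, 6.4]
opening: 0.0002
```

Call:
servo_tool --moves '[0,0,0,0.03,0,0,0,0,0.03,0,0,0,0,0,0,0,0,0,0,0,0,0,0,0,0,0,0,0,0,0,0,0,0,0,0,0,0,0,0,0]'

```text
t: 36.6
tool_pos: [0.6001, -0.1565, 0.0846]
eef_rot: [[-0.98, -0.2, 0.0], [-0.2, 0.98, -0.0], [-0.0, -0.0, -1.0]]
force: [-2.0, 1.3, 6.3]
opening: -0.0001
```

```bash
cat > f.py <<'E'
from h import *
f=[]
for i in range(6):
    f.append(robot.state()["force"][2]); robot.camera("wrist")
s=robot.state(); print(s["t"],np.round(f,1),np.mean(f).round(2),s["tool_pos"][2])
E
python3 f.py
```

```text
36.9 [6.3 6.  5.6 5.4 5.4 5.8] 5.75 0.0846429232558614
```

Call:
servo_tool --moves '[0,0,0,0.03,0,0,0,0,0.03,0,0,0,0,0,0,0,0,0,0,0,0,0,0,0,0,0,0,0,0,0,0,0,0,0,0,0,0,0,0,0]'

```text
t: 37.9
tool_pos: [0.6001, -0.1565, 0.0841]
eef_rot: [[-0.98, -0.2, 0.0], [-0.2, 0.98, -0.0], [-0.0, -0.0, -1.0]]
force: [-2.1, 0.6, 6.1]
opening: -0.0001
```

Call:
servo_tool --moves '[0,0,0,0.03,0,0,0,0,0.03,0,0,0,0,0,0,0,0,0,0,0,0,0,0,0,0,0,0,0,0,0,0,0,0,0,0,0,0,0,0,0]'

```text
t: 38.9
tool_pos: [0.6001, -0.1565, 0.0834]
eef_rot: [[-0.98, -0.2, 0.0], [-0.2, 0.98, -0.0], [-0.0, -0.0, -1.0]]
force: [-3.1, 1.0, 6.2]
opening: -0.0001
```

Call:
servo_tool --moves '[0,0,0,0.03,0,0,0,0,0.02,0,0,0,0,0,0,0,0,0,0,0,0,0,0,0,0,0,0,0,0,0,0,0,0,0,0,0,0,0,0,0]'

```text
t: 39.9
tool_pos: [0.6001, -0.1565, 0.083]
eef_rot: [[-0.98, -0.2, 0.0], [-0.2, 0.98, -0.0], [-0.0, -0.0, -1.0]]
force: [-3.0, 1.4, 7.7]
opening: 0.0003
```

Call:
servo_tool --moves '[0,0,0,0.03,0,0,0,0,0,0,0,0,0,0,0,0,0,0,0,0,0,0,0,0,0,0,0,0,0,0,0,0,0,0,0,0,0,0,0,0]'

```text
t: 40.9
tool_pos: [0.6002, -0.1565, 0.0828]
eef_rot: [[-0.98, -0.2, 0.001], [-0.2, 0.98, -0.0], [-0.0, -0.0, -1.0]]
force: [-2.3, 0.9, 7.2]
opening: -0.0002
```

```bash
python3 f.py
```

```text
41.2 [7.2 7.4 7.4 6.6 8.4 6.9] 7.32 0.0828109538306136
```

Call:
servo_tool --moves '[0,0,0,0.02,0,0,0,0,0.02,0,0,0,0,0,0,0,0,0,0,0,0,0,0,0,0,0,0,0,0,0,0,0,0,0,0,0,0,0,0,0]'

```text
t: 42.2
tool_pos: [0.6002, -0.1565, 0.0826]
eef_rot: [[-0.98, -0.2, 0.001], [-0.2, 0.98, -0.0], [-0.001, -0.001, -1.0]]
force: [-3.1, 0.6, 7.4]
opening: -0.0005
```

```bash
python3 f.py
```

```text
42.5 [7.4 9.2 7.8 9.1 8.9 9.5] 8.66 0.08256866739147134
```

Call:
servo_tool --moves '[0,0,0,0.03,0,0,0,0,0,0,0,0,0,0,0,0,0,0,0,0,0,0,0,0,0,0,0,0,0,0,0,0,0,0,0,0,0,0,0,0]'

```text
t: 43.5
tool_pos: [0.6002, -0.1565, 0.0824]
eef_rot: [[-0.98, -0.2, 0.001], [-0.2, 0.98, -0.0], [-0.001, -0.001, -1.0]]
force: [-3.3, 1.2, 9.2]
opening: -0.0
```

```bash
python3 f.py
```

```text
43.8 [ 9.2  8.7  9.6  8.8 10.   9.4] 9.29 0.08237829206171296
```

Call:
servo_tool --moves '[0,0,0,0.02,0,0,0,0,0,0,0,0,0,0,0,0,0,0,0,0,0,0,0,0,0,0,0,0,0,0,0,0,0,0,0,0,0,0,0,0]'

```text
t: 44.8
tool_pos: [0.6002, -0.1565, 0.0823]
eef_rot: [[-0.98, -0.2, 0.001], [-0.2, 0.98, -0.0], [-0.001, -0.001, -1.0]]
force: [-4.1, 1.3, 9.7]
opening: -0.0001
```

```bash
python3 f.py
```

```text
45.1 [9.7 9.4 9.4 9.5 9.6 8.9] 9.41 0.0822503487575328
```

Call:
servo_tool --moves '[0,0,0,-0.1,0,0,0,0,-0.3,0,0,0,0,-1.0,0,0,0,0,-2,0,0,0,0,-3,0,0,1.5,0,-1.5,0,0,2,0,0,0,0,1,0,0,0]'

```text
t: 46.1
tool_pos: [0.5554, -0.1656, 0.1606]
eef_rot: [[-0.98, -0.2, 0.001], [-0.2, 0.98, -0.0], [-0.0, -0.0, -1.0]]
force: [0.2, 0.3, 0.0]
opening: 0.0002
```

Call:
servo_tool --moves '[0,0,0,0,0,0,0,0,0,0,0,0,0,0,0,0,0,0,0,0,0,0,0,0,0,0,0,0,0,0,0,0,0,0,0,0,0,0,0,0]'

```text
t: 47.1
tool_pos: [0.5559, -0.1655, 0.16]
eef_rot: [[-0.98, -0.2, -0.0], [-0.2, 0.98, -0.0], [0.0, -0.0, -1.0]]
force: [0.5, -0.0, -0.0]
opening: -0.0002
```

Run:
```python
from h import *
s=robot.state(); print(s["t"],s["tool_pos"],s["force"])
c=cam("wrist"); np.savez("w8",**c); u,v=proj(c,[.55,-.166,.057]); u0=int(u-80); v0=int(np.clip(v-60,0,360))
cv2.imwrite("pics/w8.png",cv2.convertScaleAbs(cv2.resize(c["img"][v0:v0+120,u0:u0+160,::-1],(800,600),interpolation=cv2.INTER_CUBIC),alpha=1.3))
```

```text
47.1 [ 0.55593258 -0.16547164  0.15998901] [ 0.49667282 -0.0254573  -0.00991144]
```

View pics/w8.png

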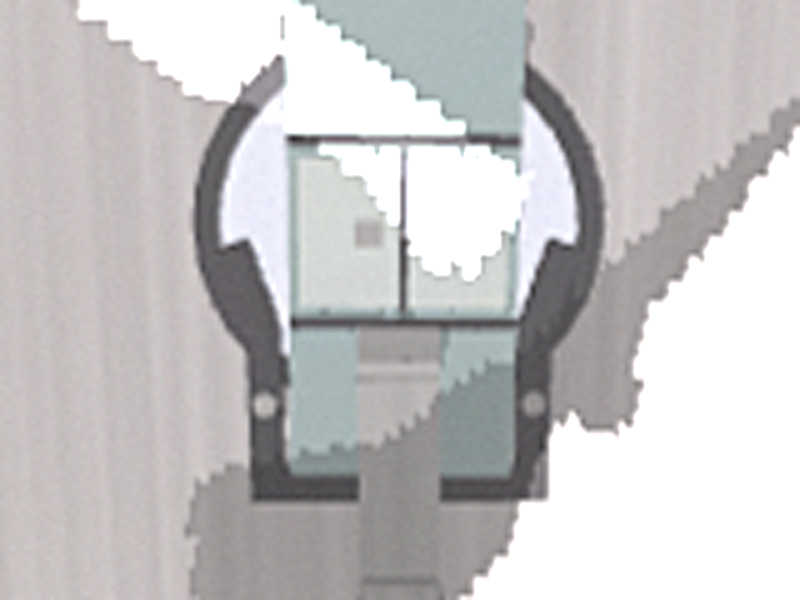

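The chamber is home against the stop between the guides, the blade rests on it, and the arm is clear.

```bash
python3 -c "
from bench import robot
print(robot.hand_in())"
```

```text
the job is handed in; nothing more can be done
None
```

The counting chamber is seated under the clip and the job is handed in, at about 47 s of the 67 s allowed.

1. **Clip:** I pulled it up by its knob to about 9.5 mm, going by the arm's rise and the camera depth.
2. **Chamber:** I gripped it, laid it on the stage and slid it between the guides. It stopped against the end stop at about 6 N.
3. **Blade:** I pushed the knob down with shut fingers in small steps, feeling for the glass. Then I moved the arm clear.

**Last checks:** The final wrist picture shows the chamber's end at the stop, centred between the guides, with the blade's foot on the glass. The tool force reads about 0 N.

**Blade pressure, inferred rather than measured:** The rise in knob force gives about 3.6 N, and the knob's travel after contact gives about 3.8 N. Taking the stated 7 N of friction at face value gives only about 2.4 N. All three are inside the judged 1.5 to 6.5 N, but the last is below the 3 to 5 N asked for. I trusted the rise, because the sensor read about 6 N while the stem slid freely.

**Slip on the way:** My first descent to the chamber was about 4 mm off sideways. I raised the arm and looked again; the chamber had not moved, and I corrected before gripping. I did not re-photograph the other objects at the end, but I never worked near them.

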